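# Uncover the spanner in the parts tray and lay it out on the stand

### The job

The steel spanner lies in the near half of the blue parts tray, underneath the black hand brush. Lay the brush aside, flat in the empty far half of the tray, then lift out the spanner and lay it flat in the middle of the green top of the low grey stand; lower it, do not drop it. Leave the tweezers and the glass vial on the bench as they are.

Things in the scene. Friction and masses are not known exactly. Their poses are not given: they have to be found in the camera images.
- tray: Low open blue plastic parts tray, fixed: 240 mm along its own x, 220 mm along its own y, 40 mm high, walls and floor 4 mm thick. Origin at the centre of its underside; x points away from the robot: near half at -x, far half at +x (inside: x -116 to +116 mm, y -106 to +106 mm, inner floor at z = 4 mm).
- brush: Black flat hand brush, 170 mm along its y, 12 mm thick, about 45 g, lying on the spanner, roughly along the tray's y, tipped some degrees. Origin at the centre of its underside. Bristle end at -y, 40 mm wide to y = -40 mm; then it tapers from 34 mm to 18 mm wide at y = +14 mm; handle 18 mm wide to y = +85 mm. Grip across x near y = +10 mm.
- spanner: Bright steel open-ended spanner, 128 mm along its y, 5 mm thick, 50 g, flat on the tray floor under the brush, roughly along the tray's y; about 10 to 30 mm of its +y end (16 mm wide) shows. Origin at the centre of its underside. Open jaw at -y (22 mm wide, from y = -64 to -34 mm). Grip the shaft at y = 0 across x, up to 16 mm wide there, fingertips down to the floor.
- stand: Low grey bench stand with a green rubber top (dark border line), fixed: 200 mm along its own x, 120 mm along its own y, 40 mm high, top flat and firm. Origin at the centre of its underside, so its top is at z = 40 mm. The spanner goes on it, best along its x.
- tweezers: Bystander: thin steel tweezers, 20 x 130 x 6 mm, lying on the bench to the right of the stand. Origin at the centre of its underside, length along its y.
- vial: Bystander: small glass vial with a black cap, 27 mm across and 50 mm tall, standing on the bench on the robot's side of the stand. Origin at the centre of its underside.
Mind the look-alikes: they are no part of the job. Of the things that look like the brush, the larger one is meant.

How it is judged (in metres and radians):
On the way:
1. the brush lies flat in the far half of the tray (its centre at least 20 mm beyond the tray's middle) while the spanner is still in the near half (x of brush in the frame of tray between 0.02 and 0.116 m and z of each of brush, spanner in the frame of tray below 0.02 m and angle between brush's own z axis and vertical below 0.17 rad and linear speed of brush below 0.05 m/s and x of spanner in the frame of tray below -0.015 m), for 0.2 s.
At the end, for the whole second after the job is handed in: The spanner lies flat (within 8 degrees) and still on top of the stand, its centre within 45 mm of the stand's centre along the stand's length and 35 mm across it; the brush lies flat (within 10 degrees) and still in the far half of the tray, its centre at least 20 mm beyond the tray's middle (x of brush in the frame of tray between 0.02 and 0.116 m and y of brush in the frame of tray between -0.1 and 0.1 m and z of brush in the frame of tray below 0.02 m and angle between brush's own z axis and vertical below 0.17 rad and x of spanner in the frame of stand between -0.045 and 0.045 m and y of spanner in the frame of stand between -0.035 and 0.035 m and z of spanner in the frame of stand between 0.03 and 0.05 m and angle between spanner's own z axis and vertical below 0.15 rad and linear speed of each of spanner, brush below 0.02 m/s); the robot touches nothing.
It fails at once if the spanner is let go more than 25 mm above the stand's top (height (world z) of spanner above 0.065 m and contact force between the fingers and spanner below 0.05 N).
It fails at once if the tweezers are moved more than 20 mm (distance of tweezers from where it was at the start of the episode above 0.02 m).
It fails at once if the vial is moved more than 20 mm or tipped over (distance of vial from where it was at the start of the episode above 0.02 m or angle between vial's own z axis and vertical above 0.35 rad).
It also fails if it takes over 54 s, if anything falls off the work surface, if the arm or the gripper's body presses on something with over 40 N, if the wrist force passes 120 N, or if a joint passes its speed limit or range.

### The arm

A 6-joint arm with a two-finger parallel gripper is mounted at the origin on a cart in front of the work surface, level with it; the furniture and walls round the work are solid. World frame = base frame: x ahead of the robot, y to its left, z up, the work surface at z = 0. Lengths are in m, angles in degrees, forces in N, time in s.
With the tool pointing down it reaches from about 0.35 to 0.875 m from the base axis. Payload 4.2 kg.
Tool frame: the origin (TCP) lies at the very end of the fingers, on their centre line; the grasp point (between the pads) lies 19 mm behind it; z points along the fingers, x is the direction in which the jaws open and shut, and the axes are right-handed (so a half turn about z gives the same grasp; the last joint's range is limited). The gripper opens to 87 mm and grips with 3 to 60 N. Pads are 19 mm wide; open, the fingers measure 117 mm over their backs; the gripper's body (75 mm by 190 mm) begins 51 mm behind the grasp point.
Start: joints at [14.817, 22.042, 0.453, 0, -68.411, -14.817], TCP at [0.625, 0, 0.223] pointing down, gripper open.
Joint ranges: [-179.83, 179.83], [-69.29, 118.12], [-61.27, 80.66], [-181.25, 117.63], [-171.15, -9.14], [-177.46, 177.46]. Speed limits (degrees/s): [159.86, 159.86, 180, 180, 180, 180].

### API

Orientations are given as a 3x3 rotation matrix whose columns are the frame's x, y, z axes.
In Python, from station import r gives the robot as it stands.
- The arm moves only by the shell command python3 -m jog 'ROWS' [OPENING]. ROWS is JSON, a list of rows, each a list of 2 entries, a list of its own where there are three numbers: the shift along the tool's x, y, z in m, then the turn, a rotation vector about the tool's x, y, z in units of 5 degrees (1.0 is 5 degrees). A call has exactly 10 rows; each row is the pose to reach, as a shift and turn from the pose commanded when the call began, along the tool's axes at that moment; what a row does not reach only later rows make up. A row lasts 1/12 s, in which the tool goes at most 41.7 mm and 7.16 degrees, less where a joint would pass 70% of its speed; a pose out of reach is approached as far as the arm can. A call with a gripper value outside its range is refused whole. OPENING is the finger opening in m, from 0 to 0.087, set as the call begins (- or left out, the last holds). The fingers move at their own pace and stop on an object; the grip force is fixed at half the most. Time passes only in rows, so rows that repeat a pose let the fingers close, or fill a call up. It gives the time, the measured TCP pose, the force and the opening at its end, in the units of the state.
- r.sense(): the state, without advancing time (a new reading comes with each control period).
- r.capture(name): name is "scene" or "side" or "wrist"; returns (picture, depth): 384x512x3 uint8, blue, green, red; 384x512 float32, m along the optical axis (not along the pixel's ray), 0 where there is no reading.
- r.calibration(name): a dict with "fx", "fy", "cx", "cy" (pixels), "R" (3x3) and "t" (3): a world point X has camera coordinates R X + t; the wrist camera has in their place "tool_from_camera" (4x4, takes a point from camera to tool coordinates, whose origin is the TCP and whose axes are the tool frame's). Camera axes: x right, y down, z forward; pixel columns grow to the right and rows downward; lengths in m; the calibration is good to about 2 mm. A picture is of the moment at which its call begins: read the wrist's pose just before it. calibration takes no time and is no camera call.
- r.finish_job(): hands the job in, once; it reports no verdict.
Trained networks look in the newest picture that a camera, given by its name, has taken for a name from the list of things; names that differ only in an ending like _2 or _b are one class to them, and where a whole thing is asked for, a point or a joint stands for the part that bears it (a point fixed in the world has none). Each returns a list of dicts, best first, with "confidence" (0 to 1); they miss things now and then, are a little off and sometimes report something else, mostly with a low value. They report only what shows in the picture. A call takes as long as a camera call. They do not tell look-alikes from the thing itself.
- r.cut_out(query, camera): "region" (384x512 bool, what is visible of it) and "uv" ([column, row] in pixels, amid what is visible of it).
The state is a dict: "time_s": time; "joints": joint angles; "joint_velocities": joint speeds; "effort": joint torques, N m; "tcp_pos": TCP position; "ee_rot": TCP orientation; "wrist_force": force on the tool from outside, world axes, zero at the start; "moment": the same for the moment, N m; "gripper_width": opening from 0.0 (shut) to 1.0 (fully open).
Only numpy, scipy, OpenCV 4.12 (cv2) and the standard library are available. Lean on these libraries where they do the work, as an engineer would, in place of code of your own. Each camera call takes 0.05 s, during which the arm holds its last target.

## Working session

There is one attempt and no reset: what is moved stays moved. The work goes in short steps, Python scripts to look and compute and a shell command to move; the robot and the scene stay as the last step left them, time stands still between calls to the robot, and variables do not carry over. Pictures are saved under pics/ and viewed, and the job is handed in when it is done.

```bash
ls; mkdir -p pics; python3 - <<'E'
from station import r
import cv2,numpy as np
for n in ("scene","side","wrist"):
    s=r.sense()
    p,d=r.capture(n); cv2.imwrite(f"pics/{n}0.png",p); np.save(f"pics/{n}0.npy",d)
    c=r.calibration(n); print(n,{k:np.round(np.array(v),3).tolist() for k,v in c.items()})
print(s['time_s'],np.round(s['ee_rot'],3).tolist(),s['tcp_pos'])
E
```

```text
pics
scene {'fx': 427.909, 'fy': 427.909, 'cx': 255.039, 'cy': 188.458, 'R': [[-0.635, -0.773, 0.01], [-0.366, 0.289, -0.885], [0.68, -0.565, -0.466]], 't': [-0.059, 0.312, 0.333]}
side {'fx': 412.367, 'fy': 412.367, 'cx': 250.533, 'cy': 190.837, 'R': [[0.946, -0.324, 0.025], [-0.147, -0.495, -0.856], [0.29, 0.806, -0.516]], 't': [-0.537, -0.098, 1.175]}
wrist {'fx': 270.056, 'fy': 270.056, 'cx': 254.401, 'cy': 190.644, 'tool_from_camera': [[1.0, -0.001, 0.0, -0.0], [0.001, 0.962, 0.272, -0.074], [-0.0, -0.272, 0.962, -0.164], [0.0, 0.0, 0.0, 1.0]]}
0.1 [[-1.0, 0.0, -0.002], [0.0, 1.0, -0.0], [0.002, -0.0, -1.0]] [6.24457171e-01 8.71322815e-06 2.21560909e-01]
```

View pics/scene0.png

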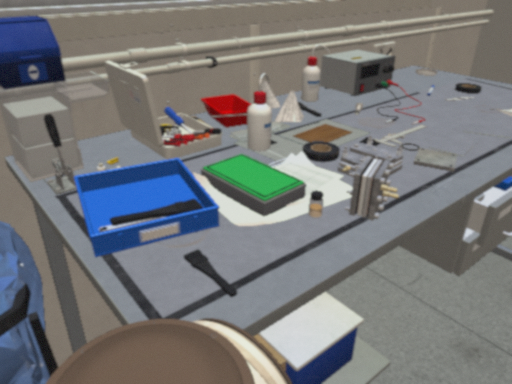

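View pics/side0.png

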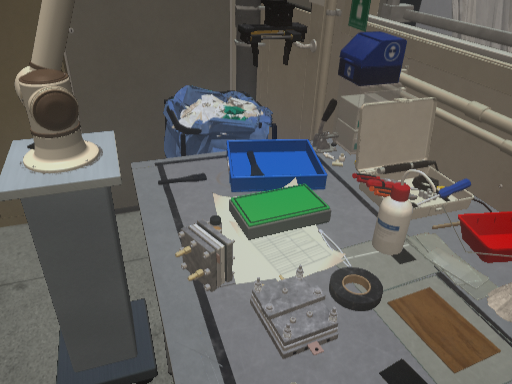

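View pics/wrist0.png

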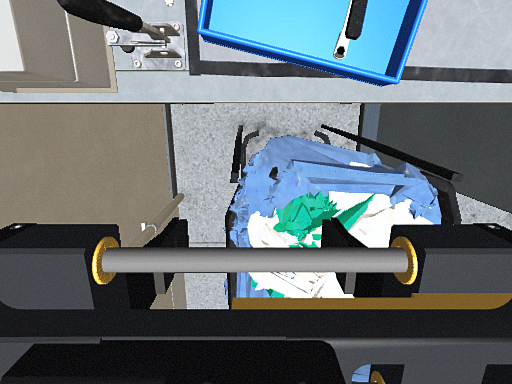

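```bash
cat > h.py <<'E'
from station import r
import cv2,numpy as np
def cam2world(n,u,v,d,s=None):
    c=r.calibration(n); X=np.stack([(u-c['cx'])/c['fx']*d,(v-c['cy'])/c['fy']*d,d],-1)
    if n=='wrist':
        T=np.array(c['tool_from_camera']); X=X@T[:3,:3].T+T[:3,3]
        return X@np.array(s['ee_rot']).T+np.array(s['tcp_pos'])
    return (X-np.array(c['t']))@np.array(c['R'])
def cloud(n,d,mask,s=None):
    v,u=np.nonzero(mask&(d>0)); return cam2world(n,u.astype(float),v.astype(float),d[v,u],s)
def find(n,q,d,s=None):
    out=[]
    for o in r.cut_out(q,n):
        P=cloud(n,d,o['region'],s); 
        if len(P)==0: continue
        print(n,q,round(o['confidence'],2),'uv',np.round(o['uv']).tolist(),'n',len(P),'med',np.median(P,0).round(3),'lo',np.percentile(P,2,0).round(3),'hi',np.percentile(P,98,0).round(3))
        out.append((o,P))
    return out
def rect(P):
    (c,sz,a)=cv2.minAreaRect((P[:,:2]*1000).astype(np.float32)); print('  rect c',np.round(c,1),'size',np.round(sz,1),'ang',round(a,1))
E
python3 - <<'E'
from h import *
print(-np.array(r.calibration('scene')['R']).T@r.calibration('scene')['t'])
for n in("scene","side"):
    p,d=r.capture(n)
    for q in("tray","brush","spanner","stand","tweezers","vial"):
        for o,P in find(n,q,d): rect(P)
print(r.sense()['time_s'])
p=cv2.imread('pics/scene0.png')
cv2.imwrite('pics/c1.png',cv2.resize(p[150:310,60:340],None,fx=2.8,fy=2.8,interpolation=cv2.INTER_CUBIC))
E
```

```text
[-0.14965286  0.05215849  0.43177309]
scene brush 0.92 uv [205.0, 270.0] n 717 med [ 0.309 -0.231  0.009] lo [ 0.238 -0.245  0.001] hi [ 0.358 -0.221  0.011]
scene brush 0.77 uv [163.0, 215.0] n 874 med [ 0.49  -0.251  0.02 ] lo [ 0.464 -0.325  0.014] hi [ 0.507 -0.164  0.028]
scene brush 0.42 uv [122.0, 225.0] n 173 med [ 0.505 -0.179  0.009] lo [ 0.493 -0.239  0.005] hi [ 0.522 -0.145  0.011]
  rect c [ 303.9 -233.2] size [ 27.2 135.3] ang 88.7
  rect c [ 487.7 -247.6] size [ 61.5 171.5] ang 2.6
  rect c [ 502.5 -191.1] size [101.4  15.4] ang 71.4
scene spanner 0.53 uv [119.0, 223.0] n 153 med [ 0.507 -0.169  0.01 ] lo [ 0.448 -0.212  0.005] hi [ 0.522 -0.146  0.043]
  rect c [ 486.4 -165.6] size [73.5 74.9] ang 55.4
scene stand 0.73 uv [255.0, 186.0] n 3939 med [ 0.443 -0.438  0.04 ] lo [ 0.374 -0.519  0.003] hi [ 0.565 -0.396  0.042]
  rect c [ 510.8 -487.3] size [268.7 185.9] ang 3.5
scene tweezers 0.68 uv [119.0, 226.0] n 172 med [ 0.506 -0.176  0.01 ] lo [ 0.492 -0.23   0.005] hi [ 0.522 -0.146  0.018]
  rect c [ 477.3 -179.8] size [95.9 70.3] ang 71.4
scene vial 0.84 uv [318.
[... 479 characters left out ...]
[ 0.495 -0.248  0.022] lo [ 0.473 -0.294  0.018] hi [ 0.509 -0.172  0.029]
  rect c [ 301.1 -224.7] size [ 47.3 125.3] ang 86.0
  rect c [ 496.8 -251.9] size [171.2  36.4] ang 76.6
side stand 0.64 uv [276.0, 211.0] n 3926 med [ 0.465 -0.488  0.04 ] lo [ 0.376 -0.524  0.003] hi [ 0.571 -0.404  0.042]
  rect c [ 492.1 -431. ] size [236.  179.2] ang 3.4
side tweezers 0.48 uv [330.0, 246.0] n 197 med [ 0.545 -0.59   0.004] lo [ 0.532 -0.657 -0.001] hi [ 0.554 -0.538  0.007]
  rect c [ 544.8 -597.8] size [128.2  26.1] ang 85.0
side vial 0.5 uv [217.0, 220.0] n 134 med [ 0.321 -0.499  0.047] lo [ 0.31  -0.504  0.029] hi [ 0.332 -0.483  0.051]
  rect c [ 327.1 -471. ] size [68.4 22.7] ang 75.0
0.85
```

View pics/c1.png

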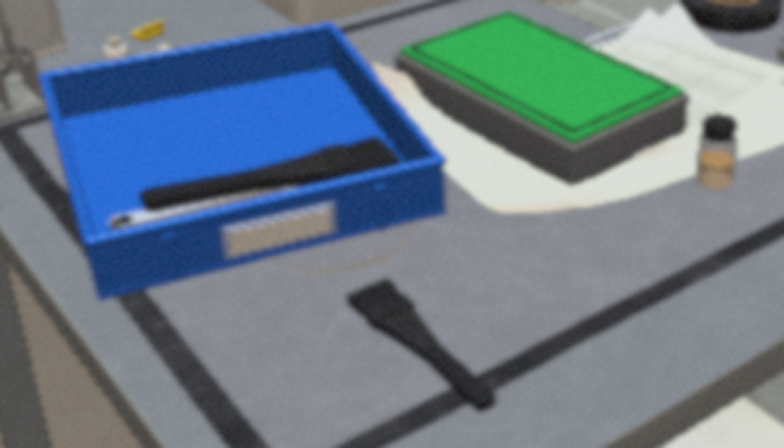

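Candidates in scene view: brush-like – (205,270), a 135 mm brush on the bench (look-alike), and (163,215), a 171 mm brush in the tray (the one meant). Spanner-like – only the bright end at (113,226) beside the brush. The crop confirms the choice of (163,215). Next I take an overhead look.

```bash
python3 -m jog '[[[0.105,-0.2,-0.03],[0,0,0]],[[0.105,-0.2,-0.03],[0,0,0]],[[0.105,-0.2,-0.03],[0,0,0]],[[0.105,-0.2,-0.03],[0,0,0]],[[0.105,-0.2,-0.03],[0,0,0]],[[0.105,-0.2,-0.03],[0,0,0]],[[0.105,-0.2,-0.03],[0,0,0]],[[0.105,-0.2,-0.03],[0,0,0]],[[0.105,-0.2,-0.03],[0,0,0]],[[0.105,-0.2,-0.03],[0,0,0]]]' 0.087
python3 - <<'E'
from h import *
s=r.sense(); p,d=r.capture('wrist'); cv2.imwrite('pics/w1.png',p); np.save('pics/w1.npy',d)
for q in("tray","brush","spanner","stand"):
    for o,P in find('wrist',q,d,s): rect(P)
print(s['time_s'],s['tcp_pos'])
E
```

```text
time_s: 1.68
tcp_pos: [0.5205, -0.1991, 0.2522]
ee_rot: [[-1.0, -0.001, -0.0], [-0.001, 1.0, 0.0], [0.0, 0.0, -1.0]]
wrist_force: [0.1, 0.4, 0.6]
gripper_width: 0.995
wrist tray 0.77 uv [230.0, 126.0] n 27615 med [ 0.561 -0.255  0.006] lo [ 0.419 -0.366  0.004] hi [ 0.674 -0.126  0.045]
  rect c [ 549.9 -241.3] size [248.4 270.7] ang 76.8
wrist brush 0.97 uv [390.0, 140.0] n 1053 med [ 0.321 -0.235  0.01 ] lo [ 0.242 -0.248  0.003] hi [ 0.361 -0.223  0.011]
wrist brush 0.61 uv [274.0, 110.0] n 2258 med [ 0.493 -0.276  0.02 ] lo [ 0.466 -0.328  0.006] hi [ 0.511 -0.17   0.029]
  rect c [ 299.9 -232.1] size [ 28.4 124. ] ang 86.5
  rect c [ 490.2 -246.7] size [170.1  41.7] ang 83.0
wrist spanner 0.48 uv [256.0, 190.0] n 103 med [ 0.517 -0.153  0.01 ] lo [ 0.51  -0.166  0.005] hi [ 0.523 -0.143  0.012]
  rect c [ 515.6 -155.3] size [24.7 14.1] ang 78.1
wrist stand 0.63 uv [280.0, 6.0] n 2373 med [ 0.491 -0.401  0.035] lo [ 0.382 -0.406  0.01 ] hi [ 0.57  -0.394  0.042]
  rect c [ 477.5 -400.9] size [ 23.5 203.5] ang 87.4
1.6833 [ 0.5204594  -0.19905961  0.25219885]
```

View pics/w1.png

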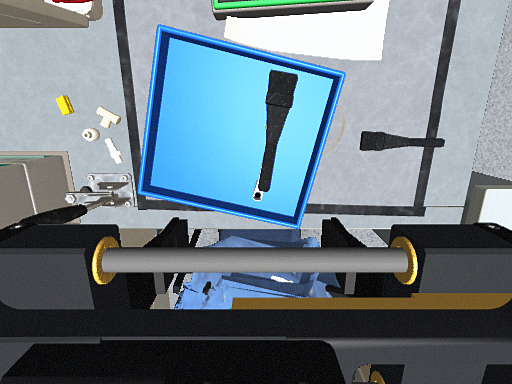

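```bash
python3 - <<'E'
from h import *
p=cv2.imread('pics/w1.png'); d=np.load('pics/w1.npy'); s=r.sense()
m=np.ones(d.shape,bool); P=cloud('wrist',d,m,s)
u=np.tile(np.arange(512.),(384,1));v=np.tile(np.arange(384.)[:,None],(1,512))
W=cam2world('wrist',u,v,d,s)
hsv=cv2.cvtColor(p,cv2.COLOR_BGR2HSV)
box=(u>130)&(u<350)&(v>20)&(v<230)
blue=box&(hsv[...,0]>95)&(hsv[...,0]<125)&(hsv[...,1]>120)
rim=blue&(W[...,2]>0.037)&(W[...,2]<0.05); print('rim',rim.sum()); rect(W[rim])
c,sz,a=cv2.minAreaRect((W[rim][:,:2]*1000).astype(np.float32))
fl=blue&(W[...,2]<0.015); print('floor z',np.median(W[fl][:,2])); 
blk=box&(hsv[...,2]<70)&(W[...,2]<0.036)&(W[...,2]>0.008)&(np.hypot(u-270,v-130)<80)
B=W[blk]; m_=B[:,:2].mean(0); 
rect(B)
# long axis
e=np.linalg.svd(B[:,:2]-m_,full_matrices=False)[2][0]; e*=np.sign(e[1])
t=(B[:,:2]-m_)@e; w=(B[:,:2]-m_)@np.array([e[1],-e[0]])
print('axis',e,'ang from +y toward +x',np.degrees(np.arctan2(e[0],e[1])))
for lo in np.arange(t.min(),t.max(),.012):
    k=(t>=lo)&(t<lo+.012)
    if k.sum()>3: print(np.round(lo+.006,3),k.sum(),'z',np.median(B[k,2]).round(4),'w',np.percentile(w[k],[3,97]).round(4),'xy',(m_+e*(lo+.006)+np.array([e[1],-e[0]])*np.mean(np.percentile(w[k],[3,97]))).round(4))
# bright spanner
sp=box&(hsv[...,1]<60)&(W[...,2]<0.02)&(abs(u-258)<12)&(abs(v-190)<18); print('sp',sp.sum(),W[sp].mean(0)); rect(W[sp])
E
```

```text
rim 3389
  rect c [ 546.9 -244.8] size [222.8 243.4] ang 76.8
floor z 0.005593503715580206
  rect c [ 494.1 -242.6] size [193.4 130.1] ang 77.2
axis [0.14988035 0.98870414] ang from +y toward +x 8.619992452297865
-0.072 59 z 0.0123 w [-0.0588  0.0542] xy [ 0.476  -0.3361]
-0.06 206 z 0.0183 w [-0.0165  0.0187] xy [ 0.4812 -0.3248]
-0.048 248 z 0.0184 w [-0.0162  0.0184] xy [ 0.483  -0.3129]
-0.036 230 z 0.019 w [-0.0161  0.0185] xy [ 0.4849 -0.301 ]
-0.024 227 z 0.0198 w [-0.0157  0.0184] xy [ 0.4868 -0.2892]
-0.012 176 z 0.0206 w [-0.0521  0.0155] xy [ 0.4692 -0.2744]
0.0 154 z 0.0214 w [-0.0324  0.0136] xy [ 0.4799 -0.2639]
0.012 126 z 0.0224 w [-0.0082  0.0121] xy [ 0.4928 -0.2537]
0.024 102 z 0.0233 w [-0.0628  0.0103] xy [ 0.4668 -0.2376]
0.036 90 z 0.0241 w [-0.0617  0.0097] xy [ 0.4688 -0.2258]
0.048 89 z 0.0248 w [-0.0604  0.0098] xy [ 0.4713 -0.214 ]
0.06 93 z 0.026 w [-0.0597  0.0104] xy [ 0.4737 -0.2023]
0.072 91 z 0.0268 w [-0.0586  0.0106] xy [ 0.4761 -0.1905]
0.084 90 z 0.0277 w [-0.0578  0.0112] xy [ 0.4787 -0.1787]
0.096 89 z 0.0285 w [-0.057   0.0113] xy [ 0.4809 -0.1669]
0.108 10 z 0.0196 w [-0.0562  0.0113] xy [ 0.4831 -0.1551]
0.12 22 z 0.0108 w [-0.0553  0.0133] xy [ 0.4863 -0.1435]
sp 111 [ 0.51602185 -0.15618205  0.00958698]
  rect c [ 513.3 -162.8] size [40.3 14.1] ang 77.0
```

Wrist view: the tray is turned about 13° with its centre near (0.547, -0.245). The brush runs from its bristles at (280,75) to the handle end at (263,190), and the spanner end shows at (258,190). I'll hover over the brush grip point at about (0.4945, -0.238), turned 9°.

```bash
python3 -m jog '[[[0.026,-0.039,0.03],[0,0,0.9]],[[0.026,-0.039,0.07],[0,0,1.8]],[[0.026,-0.039,0.10],[0,0,1.8]],[[0.026,-0.039,0.13],[0,0,1.8]],[[0.026,-0.039,0.16],[0,0,1.8]],[[0.026,-0.039,0.18],[0,0,1.8]],[[0.026,-0.039,0.18],[0,0,1.8]],[[0.026,-0.039,0.18],[0,0,1.8]],[[0.026,-0.039,0.18],[0,0,1.8]],[[0.026,-0.039,0.18],[0,0,1.8]]]' 0.045
python3 - <<'E'
from h import *
s=r.sense(); p,d=r.capture('wrist'); cv2.imwrite('pics/w2.png',p); np.save('pics/w2.npy',d)
E
```

```text
time_s: 2.77
tcp_pos: [0.4955, -0.2392, 0.0745]
ee_rot: [[-0.988, 0.156, 0.004], [0.156, 0.988, -0.001], [-0.004, -0.0, -1.0]]
wrist_force: [0.0, -1.2, -0.5]
gripper_width: 0.52
```

View pics/w2.png

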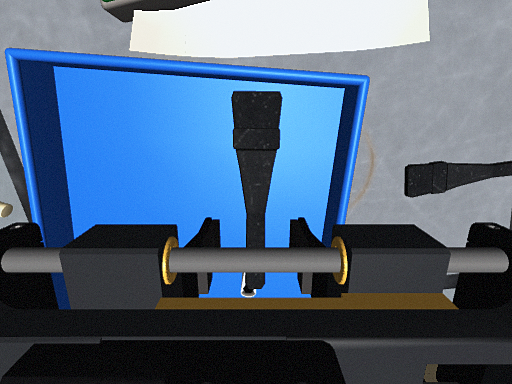

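The brush axis (col ~256) is centred between the fingers (cols 218 and 291). I'll descend and then close.

```bash
python3 -m jog '[[[0,0,0.015],[0,0,0]],[[0,0,0.03],[0,0,0]],[[0,0,0.042],[0,0,0]],[[0,0,0.05],[0,0,0]],[[0,0,0.056],[0,0,0]],[[0,0,0.06],[0,0,0]],[[0,0,0.062],[0,0,0]],[[0,0,0.062],[0,0,0]],[[0,0,0.062],[0,0,0]],[[0,0,0.062],[0,0,0]]]'
python3 -m jog '[[[0,0,0],[0,0,0]],[[0,0,0],[0,0,0]],[[0,0,0],[0,0,0]],[[0,0,0],[0,0,0]],[[0,0,0],[0,0,0]],[[0,0,0],[0,0,0]],[[0,0,0],[0,0,0]],[[0,0,0],[0,0,0]],[[0,0,0],[0,0,0]],[[0,0,0],[0,0,0]]]' 0
```

```text
time_s: 3.65
tcp_pos: [0.4944, -0.2391, 0.0111]
ee_rot: [[-0.988, 0.156, 0.001], [0.156, 0.988, -0.0], [-0.001, -0.0, -1.0]]
wrist_force: [-0.3, -0.5, -0.3]
gripper_width: 0.518
time_s: 4.48
tcp_pos: [0.4941, -0.239, 0.0106]
ee_rot: [[-0.988, 0.156, 0.0], [0.156, 0.988, -0.0], [-0.0, -0.0, -1.0]]
wrist_force: [0.6, 0.3, 0.8]
gripper_width: 0.223
```

```bash
python3 -m jog '[[[0,0,-0.01],[0,0,0]],[[0,0,-0.025],[0,0,0]],[[0,0,-0.045],[0,0,0]],[[0,0,-0.06],[0,0,0]],[[0,0,-0.07],[0,0,0]],[[0,0,-0.07],[0,0,0]],[[0,0,-0.07],[0,0,0]],[[0,0,-0.07],[0,0,0]],[[0,0,-0.07],[0,0,0]],[[0,0,-0.07],[0,0,0]]]'
python3 - <<'E'
from h import *
s=r.sense(); p,d=r.capture('wrist'); cv2.imwrite('pics/w3.png',p); np.save('pics/w3.npy',d)
p,d=r.capture('scene'); cv2.imwrite('pics/s3.png',cv2.resize(p[130:290,50:250],None,fx=3,fy=3)); 
E
```

```text
time_s: 5.32
tcp_pos: [0.4933, -0.2388, 0.0795]
ee_rot: [[-0.988, 0.157, -0.002], [0.157, 0.988, 0.0], [0.002, 0.0, -1.0]]
wrist_force: [-0.3, 0.7, -0.3]
gripper_width: 0.22
```

View pics/w3.png

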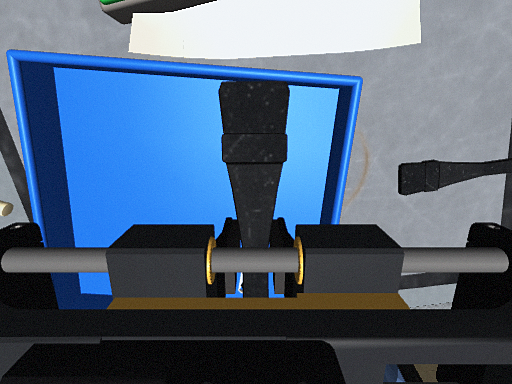

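View pics/s3.png

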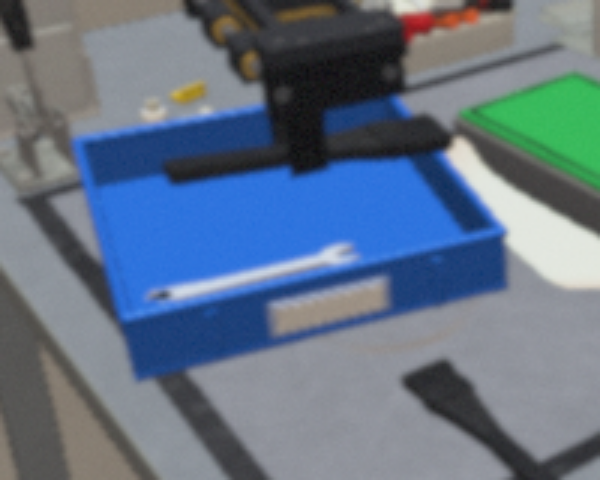

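The brush is held level at z≈0.08 and the spanner lies in the near half. I'll carry the brush to the far half.

```bash
python3 -m jog '[[[-0.02,0.001,0],[0,0,0]],[[-0.045,0.002,0],[0,0,0.4]],[[-0.07,0.004,0],[0,0,0.8]],[[-0.095,0.006,0],[0,0,0.8]],[[-0.11,0.006,0],[0,0,0.8]],[[-0.119,0.006,0],[0,0,0.8]],[[-0.119,0.006,0],[0,0,0.8]],[[-0.119,0.006,0],[0,0,0.8]],[[-0.119,0.006,0],[0,0,0.8]],[[-0.119,0.006,0],[0,0,0.8]]]'
python3 -m jog '[[[0,0,0.015],[0,0,0]],[[0,0,0.03],[0,0,0]],[[0,0,0.045],[0,0,0]],[[0,0,0.055],[0,0,0]],[[0,0,0.06],[0,0,0]],[[0,0,0.064],[0,0,0]],[[0,0,0.067],[0,0,0]],[[0,0,0.069],[0,0,0]],[[0,0,0.069],[0,0,0]],[[0,0,0.069],[0,0,0]]]'
```

```text
time_s: 6.25
tcp_pos: [0.6113, -0.2516, 0.0806]
ee_rot: [[-0.974, 0.225, -0.001], [0.225, 0.974, 0.0], [0.001, 0.0, -1.0]]
wrist_force: [-0.5, -0.1, -1.0]
gripper_width: 0.221
time_s: 7.08
tcp_pos: [0.6128, -0.2517, 0.012]
ee_rot: [[-0.974, 0.225, 0.001], [0.225, 0.974, -0.0], [-0.001, -0.0, -1.0]]
wrist_force: [0.9, -0.5, -1.1]
gripper_width: 0.218
```

```bash
python3 -m jog '[[[0,0,0.001],[0,0,0]],[[0,0,0.002],[0,0,0]],[[0,0,0.003],[0,0,0]],[[0,0,0.003],[0,0,0]],[[0,0,0.003],[0,0,0]],[[0,0,0.003],[0,0,0]],[[0,0,0.003],[0,0,0]],[[0,0,0.003],[0,0,0]],[[0,0,0.003],[0,0,0]],[[0,0,0.003],[0,0,0]]]'
python3 -m jog '[[[0,0,0],[0,0,0]],[[0,0,0],[0,0,0]],[[0,0,0],[0,0,0]],[[0,0,0],[0,0,0]],[[0,0,0],[0,0,0]],[[0,0,-0.01],[0,0,0]],[[0,0,-0.03],[0,0,0]],[[0,0,-0.06],[0,0,0]],[[0,0,-0.09],[0,0,0]],[[0,0,-0.12],[0,0,0]]]' 0.045
python3 -m jog '[[[0.03,0.03,-0.03],[0,0,0]],[[0.06,0.06,-0.05],[0,0,0]],[[0.09,0.06,-0.06],[0,0,0]],[[0.09,0.06,-0.06],[0,0,0]],[[0.09,0.06,-0.06],[0,0,0]],[[0.09,0.06,-0.06],[0,0,0]],[[0.09,0.06,-0.06],[0,0,0]],[[0.09,0.06,-0.06],[0,0,0]],[[0.09,0.06,-0.06],[0,0,0]],[[0.09,0.06,-0.06],[0,0,0]]]'
cat > look.py <<'E'
import sys
from h import *
k=sys.argv[1]
s=r.sense(); p,d=r.capture('wrist'); cv2.imwrite(f'pics/w{k}.png',p); np.save(f'pics/w{k}.npy',d)
c=np.array([.547,-.245]);R=np.array([[.9736,.228],[-.228,.9736]])
for q in("brush","spanner","stand"):
    for o,P in find('wrist',q,d,s):
        rect(P)
        if q!='stand':
            np.save(f'pics/{q}{k}.npy',P)
            cc=np.array(cv2.minAreaRect((P[:,:2]*1000).astype(np.float32))[0])/1000
            print('  tray frame',(cc-c)@R)
print(s['time_s'],s['tcp_pos'])
E
python3 look.py 4
```

```text
time_s: 7.92
tcp_pos: [0.6125, -0.2517, 0.0086]
ee_rot: [[-0.974, 0.225, 0.0], [0.225, 0.974, -0.0], [-0.0, -0.0, -1.0]]
wrist_force: [0.2, -0.1, -0.1]
gripper_width: 0.22
time_s: 8.75
tcp_pos: [0.6123, -0.2517, 0.1306]
ee_rot: [[-0.974, 0.225, 0.0], [0.225, 0.974, -0.0], [-0.0, -0.0, -1.0]]
wrist_force: [0.7, 0.2, -0.3]
gripper_width: 0.514
time_s: 9.58
tcp_pos: [0.5385, -0.1734, 0.1876]
ee_rot: [[-0.974, 0.226, -0.002], [0.226, 0.974, 0.0], [0.002, -0.0, -1.0]]
wrist_force: [0.0, -0.1, -0.0]
gripper_width: 0.519
wrist brush 0.62 uv [424.0, 80.0] n 1785 med [ 0.32  -0.234  0.01 ] lo [ 0.242 -0.248  0.002] hi [ 0.361 -0.223  0.011]
wrist brush 0.61 uv [180.0, 89.0] n 3252 med [ 0.606 -0.29   0.016] lo [ 0.578 -0.339  0.011] hi [ 0.63  -0.183  0.019]
  rect c [ 299.8 -231.6] size [ 29.6 124.8] ang 86.4
  tray frame [-0.2437351  -0.04332402]
  rect c [ 613.5 -259.7] size [168.6  42. ] ang 76.1
  tray frame [0.06807232 0.0008412 ]
wrist spanner 0.6 uv [273.0, 137.0] n 927 med [ 0.503 -0.212  0.01 ] lo [ 0.485 -0.262  0.005] hi [ 0.519 -0.15   0.012]
  rect c [ 501.9 -204.3] size [122.5  22.1] ang 80.8
  tray frame [-0.05324002  0.02935784]
9.5833 [ 0.53846917 -0.17338621  0.1875562 ]
```

View pics/w4.png

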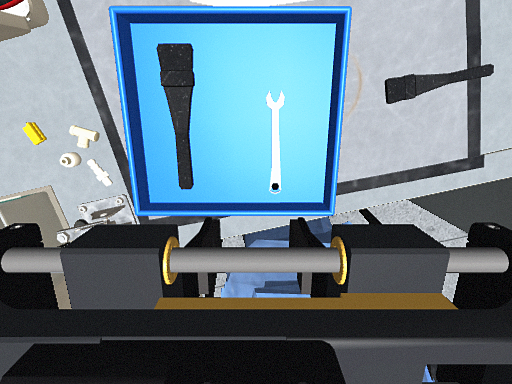

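The brush now lies in the far half, cols 160–193, rows 43–188. The spanner is fully visible, with its jaw at (275,98) and ring end at (275,188).

```bash
python3 - <<'E'
from h import *
B=np.load('pics/brush4.npy'); A=np.c_[B[:,:2],np.ones(len(B))]
k=B[:,2]>0.012; co=np.linalg.lstsq(A[k],B[k,2],rcond=None)[0]; print('brush tilt deg',np.degrees(np.arctan(np.hypot(*co[:2]))))
S=np.load('pics/spanner4.npy'); S=S[(S[:,2]>.006)]; 
m=np.median(S[:,:2],0); e=np.linalg.svd(S[:,:2]-m,full_matrices=False)[2][0]; e*=np.sign(e[1]); n=np.array([e[1],-e[0]])
t=(S[:,:2]-m)@e; w=(S[:,:2]-m)@n
print('e',e,np.degrees(np.arctan2(e[0],e[1])))
for lo in np.arange(t.min(),t.max(),.01):
    k=(t>=lo)&(t<lo+.01); q=np.percentile(w[k],[4,96]); print(round(lo+.005,3),k.sum(),q.round(4),(m+e*(lo+.005)+n*q.mean()).round(4),np.median(S[k,2]).round(4))
E
```

```text
brush tilt deg 1.0090203793007986
e [0.19921914 0.97995497] 11.491300100743809
-0.051 91 [-0.0103  0.0104] [ 0.4933 -0.2601] 0.0104
-0.041 118 [-0.0087  0.0082] [ 0.4951 -0.2503] 0.0105
-0.031 62 [-0.0038  0.0036] [ 0.4972 -0.2405] 0.0106
-0.021 58 [-0.0038  0.0036] [ 0.4992 -0.2307] 0.0103
-0.011 56 [-0.0037  0.0038] [ 0.5013 -0.2209] 0.0103
-0.001 59 [-0.0037  0.0039] [ 0.5034 -0.2111] 0.0105
0.009 57 [-0.0037  0.004 ] [ 0.5054 -0.2013] 0.0104
0.019 63 [-0.0048  0.004 ] [ 0.5068 -0.1914] 0.0104
0.029 65 [-0.0048  0.0041] [ 0.5089 -0.1817] 0.0104
0.039 73 [-0.006   0.0053] [ 0.5109 -0.1719] 0.0106
0.049 73 [-0.006   0.0057] [ 0.513  -0.1621] 0.0103
0.059 70 [-0.006   0.0057] [ 0.5151 -0.1523] 0.0105
0.069 3 [-0.0035  0.0001] [ 0.5156 -0.1422] 0.006
```

```bash
python3 -m jog '[[[0.013,-0.02,0.02],[0,0,-0.3]],[[0.026,-0.039,0.04],[0,0,-0.3]],[[0.026,-0.039,0.065],[0,0,-0.3]],[[0.026,-0.039,0.09],[0,0,-0.3]],[[0.026,-0.039,0.105],[0,0,-0.3]],[[0.026,-0.039,0.112],[0,0,-0.3]],[[0.026,-0.039,0.112],[0,0,-0.3]],[[0.026,-0.039,0.112],[0,0,-0.3]],[[0.026,-0.039,0.112],[0,0,-0.3]],[[0.026,-0.039,0.112],[0,0,-0.3]]]'
python3 look.py 5
```

```text
time_s: 10.62
tcp_pos: [0.5052, -0.2052, 0.0779]
ee_rot: [[-0.98, 0.199, 0.003], [0.199, 0.98, -0.0], [-0.003, 0.0, -1.0]]
wrist_force: [0.1, -0.4, 0.4]
gripper_width: 0.515
wrist brush 0.85 uv [119.0, 113.0] n 6128 med [ 0.603 -0.298  0.016] lo [ 0.577 -0.34   0.009] hi [ 0.623 -0.213  0.018]
wrist brush 0.8 uv [449.0, 125.0] n 2500 med [ 0.333 -0.235  0.01 ] lo [ 0.285 -0.248  0.006] hi [ 0.361 -0.223  0.011]
  rect c [ 611.3 -274.5] size [138.8  46.1] ang 76.1
  tray frame [ 0.06938205 -0.01408242]
  rect c [ 320.1 -232.5] size [30.  84.8] ang 86.1
  tray frame [-0.22379586 -0.03957801]
wrist spanner 0.89 uv [253.0, 178.0] n 1490 med [ 0.502 -0.221  0.01 ] lo [ 0.485 -0.263  0.005] hi [ 0.516 -0.162  0.012]
  rect c [ 502. -213.] size [108.1  22.5] ang 79.3
  tray frame [-0.05106452  0.02091964]
10.6167 [ 0.50518203 -0.20519297  0.07787056]
```

View pics/w5.png

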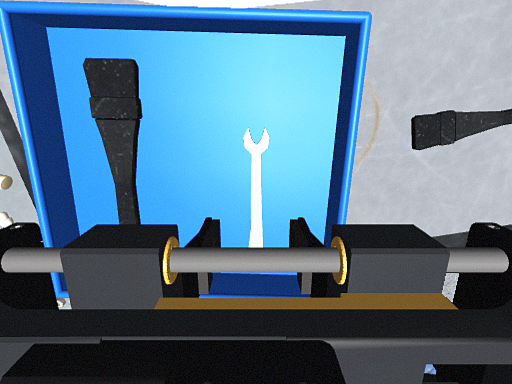

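```bash
python3 -m jog '[[[0,0,0.015],[0,0,0]],[[0,0,0.03],[0,0,0]],[[0,0,0.042],[0,0,0]],[[0,0,0.052],[0,0,0]],[[0,0,0.059],[0,0,0]],[[0,0,0.064],[0,0,0]],[[0,0,0.068],[0,0,0]],[[0,0,0.07],[0,0,0]],[[0,0,0.0715],[0,0,0]],[[0,0,0.0715],[0,0,0]]]'
python3 -m jog '[[[0,0,0],[0,0,0]],[[0,0,0],[0,0,0]],[[0,0,0],[0,0,0]],[[0,0,0],[0,0,0]],[[0,0,0],[0,0,0]],[[0,0,0],[0,0,0]],[[0,0,0],[0,0,0]],[[0,0,0],[0,0,0]],[[0,0,0],[0,0,0]],[[0,0,0],[0,0,0]]]' 0
```

```text
time_s: 11.65
tcp_pos: [0.5043, -0.2051, 0.0051]
ee_rot: [[-0.98, 0.199, 0.0], [0.199, 0.98, -0.0], [-0.0, -0.0, -1.0]]
wrist_force: [0.0, 0.0, 0.4]
gripper_width: 0.518
time_s: 12.48
tcp_pos: [0.5042, -0.2051, 0.0051]
ee_rot: [[-0.98, 0.199, 0.0], [0.199, 0.98, 0.0], [-0.0, 0.0, -1.0]]
wrist_force: [-1.2, 0.7, 1.1]
gripper_width: 0.117
```

The spanner is gripped (10 mm wide). Before lifting I'll locate the stand precisely.

```bash
python3 - <<'E'
from h import *
for n in('scene','side'):
    p=cv2.imread(f'pics/{n}0.png'); d=np.load(f'pics/{n}0.npy')
    u=np.tile(np.arange(512.),(384,1));v=np.tile(np.arange(384.)[:,None],(1,512)); W=cam2world(n,u,v,d)
    h=cv2.cvtColor(p,cv2.COLOR_BGR2HSV)
    m=(h[...,0]>45)&(h[...,0]<80)&(h[...,1]>120)&(W[...,2]>.034)&(W[...,2]<.05)&(W[...,0]<.65)&(W[...,0]>.3)&(W[...,1]<-.35)&(W[...,1]>-.6)
    print(n,m.sum(),np.median(W[m][:,2])); rect(W[m])
E
python3 -m jog '[[[0,0,-0.01],[0,0,0]],[[0,0,-0.025],[0,0,0]],[[0,0,-0.045],[0,0,0]],[[0,0,-0.065],[0,0,0]],[[0,0,-0.085],[0,0,0]],[[0,0,-0.1],[0,0,0]],[[0,0,-0.11],[0,0,0]],[[0,0,-0.11],[0,0,0]],[[0,0,-0.11],[0,0,0]],[[0,0,-0.11],[0,0,0]]]'
```

```text
scene 2150 0.04112492598000478
  rect c [ 473.8 -456. ] size [191.8 110. ] ang 3.2
side 2317 0.040352060406773964
  rect c [ 476.4 -461.4] size [193.1 116.8] ang 4.5
time_s: 13.32
tcp_pos: [0.5033, -0.2049, 0.1141]
ee_rot: [[-0.98, 0.2, -0.002], [0.2, 0.98, 0.001], [0.002, 0.0, -1.0]]
wrist_force: [0.4, -0.7, 0.4]
gripper_width: 0.115
```

```bash
python3 -c "
from station import r
print(r.sense()['joints'])"
python3 -m jog '[[[-0.002,-0.02,0],[0,0,1]],[[-0.004,-0.045,0],[0,0,2.2]],[[-0.007,-0.075,0],[0,0,3.4]],[[-0.010,-0.105,0],[0,0,4.6]],[[-0.013,-0.135,0],[0,0,5.8]],[[-0.016,-0.165,0],[0,0,7]],[[-0.019,-0.195,0],[0,0,8.2]],[[-0.022,-0.225,0],[0,0,9.4]],[[-0.023,-0.245,0],[0,0,10.6]],[[-0.024,-0.2555,0],[0,0,11.6]]]'
python3 -m jog '[[[0,0,0],[0,0,1]],[[0,0,0],[0,0,2]],[[0,0,0],[0,0,2.8]],[[0,0,0],[0,0,3.3]],[[0,0,0],[0,0,3.3]],[[0,0,0],[0,0,3.3]],[[0,0,0],[0,0,3.3]],[[0,0,0],[0,0,3.3]],[[0,0,0],[0,0,3.3]],[[0,0,0],[0,0,3.3]]]'
python3 - <<'E'
from h import *
s=r.sense();print(s['joints'])
for n in('scene','side','wrist'):
    p,d=r.capture(n); cv2.imwrite(f'pics/{n}6.png',p); np.save(f'pics/{n}6.npy',d)
    if n!='wrist':
        for o,P in find(n,'spanner',d): rect(P)
a=cv2.imread('pics/scene6.png')[130:280,170:370]; b=cv2.imread('pics/side6.png')[120:270,180:380]
cv2.imwrite('pics/ab6.png',cv2.resize(np.hstack([a,b]),None,fx=2,fy=2,interpolation=cv2.INTER_CUBIC))
E
```

```text
[-5.06684818e+00  2.02905912e+01 -1.94799559e+01 -3.15823959e-02
 -5.03473537e+01 -6.43583380e+00]
time_s: 14.15
tcp_pos: [0.4752, -0.4624, 0.1126]
ee_rot: [[-0.343, 0.939, -0.003], [0.939, 0.343, 0.002], [0.003, -0.002, -1.0]]
wrist_force: [0.8, 0.2, -0.6]
gripper_width: 0.113
time_s: 14.98
tcp_pos: [0.4767, -0.4602, 0.115]
ee_rot: [[-0.07, 0.998, -0.0], [0.998, 0.07, 0.0], [0.0, -0.0, -1.0]]
wrist_force: [-0.4, 0.4, -1.4]
gripper_width: 0.114
[-3.00352021e+01  3.05158150e+01 -1.85135910e+00 -2.05553758e-03
 -5.76370185e+01 -5.59447062e+01]
scene spanner 0.69 uv [263.0, 139.0] n 188 med [ 0.455 -0.458  0.119] lo [ 0.413 -0.637  0.011] hi [ 0.625 -0.451  0.121]
  rect c [ 554.6 -530.8] size [ 96.6 315.7] ang 48.3
side spanner 0.7 uv [276.0, 172.0] n 167 med [ 0.458 -0.461  0.119] lo [ 0.418 -0.473  0.043] hi [ 0.535 -0.34   0.121]
side spanner 0.33 uv [293.0, 164.0] n 31 med [ 0.61  -0.261  0.016] lo [ 0.6   -0.306  0.014] hi [ 0.618 -0.248  0.017]
  rect c [ 465.  -368.6] size [125.3 202.1] ang 7.5
  rect c [ 606.9 -276.2] size [58.9 19.4] ang 81.8
```

View pics/ab6.png

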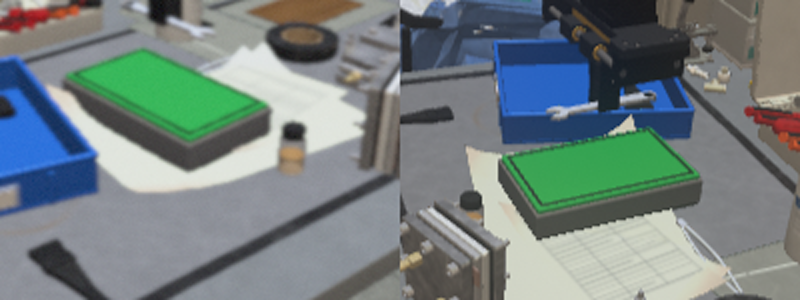

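View pics/wrist6.png

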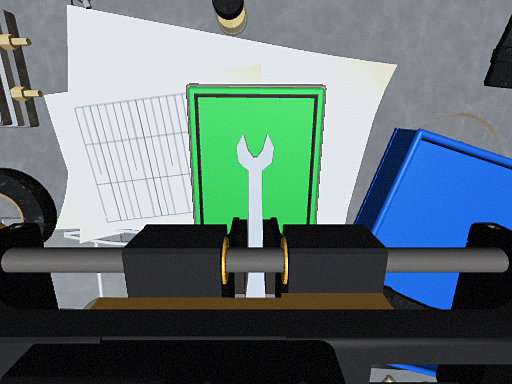

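The wrist view shows the spanner level, with its jaw at (255,152) over the green top (cols 190–325). It is centred and aligned, so I'll lower it.

```bash
python3 -m jog '[[[0,0,0.015],[0,0,0]],[[0,0,0.03],[0,0,0]],[[0,0,0.042],[0,0,0]],[[0,0,0.052],[0,0,0]],[[0,0,0.06],[0,0,0]],[[0,0,0.065],[0,0,0]],[[0,0,0.069],[0,0,0]],[[0,0,0.07],[0,0,0]],[[0,0,0.071],[0,0,0]],[[0,0,0.071],[0,0,0]]]'
python3 -m jog '[[[0,0,0.0005],[0,0,0]],[[0,0,0.001],[0,0,0]],[[0,0,0.0015],[0,0,0]],[[0,0,0.002],[0,0,0]],[[0,0,0.002],[0,0,0]],[[0,0,0.002],[0,0,0]],[[0,0,0.002],[0,0,0]],[[0,0,0.002],[0,0,0]],[[0,0,0.002],[0,0,0]],[[0,0,0.002],[0,0,0]]]'
```

```text
time_s: 16.07
tcp_pos: [0.477, -0.4605, 0.0444]
ee_rot: [[-0.07, 0.998, 0.001], [0.998, 0.07, -0.001], [-0.001, 0.001, -1.0]]
wrist_force: [-1.0, -1.0, -0.8]
gripper_width: 0.118
time_s: 16.9
tcp_pos: [0.4767, -0.4603, 0.0421]
ee_rot: [[-0.07, 0.998, 0.0], [0.998, 0.07, -0.0], [-0.0, 0.0, -1.0]]
wrist_force: [-0.3, 0.1, -0.3]
gripper_width: 0.113
```

Within about 1 mm of the top. I'll release, rise, and look.

```bash
python3 -m jog '[[[0,0,0.0005],[0,0,0]],[[0,0,0.0005],[0,0,0]],[[0,0,0.0005],[0,0,0]],[[0,0,0.0005],[0,0,0]],[[0,0,0.0005],[0,0,0]],[[0,0,0.0005],[0,0,0]],[[0,0,-0.01],[0,0,0]],[[0,0,-0.03],[0,0,0]],[[0,0,-0.06],[0,0,0]],[[0,0,-0.09],[0,0,0]]]' 0.04
python3 -m jog '[[[0,0.02,-0.02],[0,0,0]],[[0,0.05,-0.03],[0,0,0]],[[0,0.08,-0.05],[0,0,0]],[[0,0.08,-0.07],[0,0,0]],[[0,0.08,-0.07],[0,0,0]],[[0,0.08,-0.07],[0,0,0]],[[0,0.08,-0.07],[0,0,0]],[[0,0.08,-0.07],[0,0,0]],[[0,0.08,-0.07],[0,0,0]],[[0,0.08,-0.07],[0,0,0]]]'
python3 look.py 7
python3 - <<'E'
from h import *
p,d=r.capture('scene'); cv2.imwrite('pics/s7.png',p)
for q in('brush','vial'): find('scene',q,d)
p,d=r.capture('side'); 
for q in('vial','tweezers','spanner'):
    for o,P in find('side',q,d): rect(P)
S=np.load('pics/spanner7.npy'); S=S[S[:,2]>.038]; rect(S); print(len(S))
A=np.c_[S[:,:2],np.ones(len(S))]; co=np.linalg.lstsq(A,S[:,2],rcond=None)[0]; print('tilt',np.degrees(np.arctan(np.hypot(*co[:2]))),'z',np.median(S[:,2]))
c=np.cos(np.radians(4));q=np.sin(np.radians(4))
cc=np.array(cv2.minAreaRect((S[:,:2]*1000).astype(np.float32))[0])/1000-[.476,-.46]; print('stand frame',cc[0]*c+cc[1]*q,-cc[0]*q+cc[1]*c)
a=cv2.imread('pics/s7.png')[140:300,60:340]; cv2.imwrite('pics/s7c.png',cv2.resize(a,None,fx=2.8,fy=2.8))
E
```

```text
time_s: 17.73
tcp_pos: [0.4763, -0.4601, 0.1331]
ee_rot: [[-0.07, 0.998, -0.002], [0.998, 0.07, 0.001], [0.001, -0.001, -1.0]]
wrist_force: [0.8, 0.9, 0.1]
gripper_width: 0.461
time_s: 18.57
tcp_pos: [0.5558, -0.4547, 0.2012]
ee_rot: [[-0.069, 0.998, -0.001], [0.998, 0.069, 0.001], [0.001, -0.001, -1.0]]
wrist_force: [0.0, -1.0, -0.3]
gripper_width: 0.459
wrist brush 0.8 uv [369.0, 213.0] n 1910 med [ 0.605 -0.294  0.016] lo [ 0.578 -0.342  0.01 ] hi [ 0.63  -0.183  0.018]
wrist brush 0.69 uv [455.0, 11.0] n 592 med [ 0.352 -0.237  0.01 ] lo [ 0.34  -0.249  0.005] hi [ 0.362 -0.223  0.012]
  rect c [ 613.6 -260.3] size [168.3  42.2] ang 76.2
  tray frame [0.06834761 0.00025129]
  rect c [ 350.6 -236. ] size [28.4 22.5] ang 89.2
  tray frame [-0.19332088 -0.03597958]
wrist spanner 0.78 uv [257.0, 106.0] n 1100 med [ 0.473 -0.459  0.046] lo [ 0.419 -0.472  0.044] hi [ 0.535 -0.45   0.048]
  rect c [ 477.9 -459.2] size [125.5  20.5] ang 4.3
  tray frame [-0.01847798 -0.22431286]
wrist stand 0.59 uv [248.0, 98.0] n 17467 med [ 0.464 -0.461  0.041] lo [ 0.382 -0.519  0.035] hi [ 0.571 -0.
[... 787 characters left out ...]
125.6  30.1] ang 6.8
side tweezers 0.48 uv [330.0, 246.0] n 84 med [ 0.541 -0.594  0.004] lo [ 0.533 -0.657  0.001] hi [ 0.55  -0.538  0.007]
side tweezers 0.37 uv [271.0, 164.0] n 4422 med [ 0.545 -0.23   0.013] lo [ 0.413 -0.374  0.002] hi [ 0.678 -0.118  0.044]
  rect c [ 541.5 -597.3] size [ 17.9 119.2] ang 0.2
  rect c [737.6 169.1] size [1262.8  283.8] ang 65.9
side spanner 0.47 uv [279.0, 203.0] n 218 med [ 0.475 -0.461  0.045] lo [ 0.419 -0.472  0.04 ] hi [ 0.537 -0.45   0.047]
  rect c [ 478.3 -457.6] size [123.3  18.8] ang 5.6
  rect c [ 477.9 -459.2] size [125.5  20.5] ang 4.3
1100
tilt 0.3659590901926859 z 0.04641508900585703
stand frame 0.001909309214986236 0.0006649112838288589
```

View pics/w7.png

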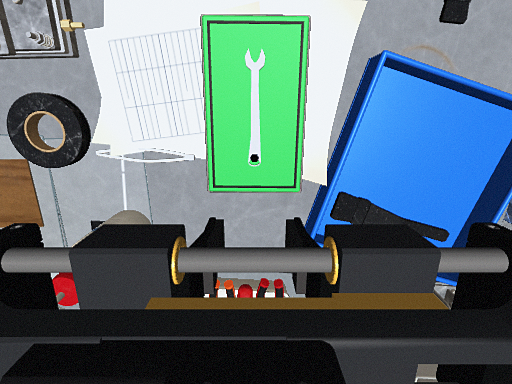

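View pics/s7c.png

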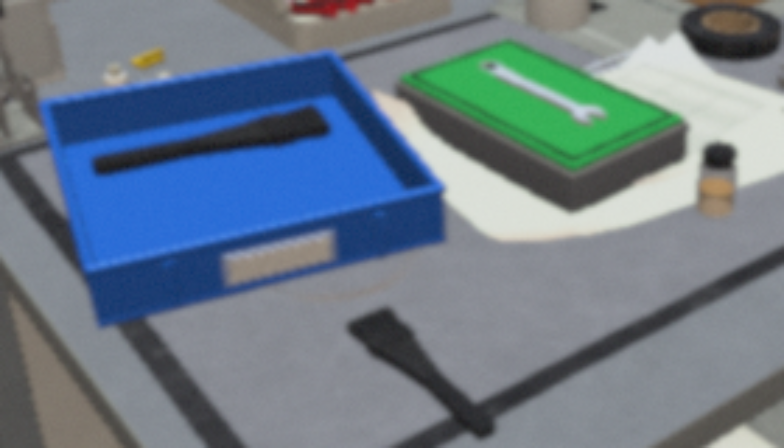

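Wrist view: the spanner lies at (256,107), centred on the green top. Scene view: the brush lies flat in the far half, and the vial is untouched. I'm handing the job in.

```bash
python3 -c "
from station import r
print(r.finish_job())"
```

```text
the job is handed in; nothing more can be done
None
```

I laid the 170 mm brush (not its 135 mm look-alike on the bench) flat in the far half of the tray. I then lifted out the spanner, turned it about 75°, lowered it to within about 1 mm of the stand's top and let go. The job was handed in at about 19 s; no verdict came back.

Last checks, all from the camera images:
- **Brush:** its centre is at about (+68, 0) mm in the tray frame. The fit made right after I let go gave about 1° of tilt.
- **Spanner:** it is within about 2 mm of the stand's centre, along and across, tilted about 0.4°.
- **Vial:** it stands where it was.
- **Tweezers:** the first and last side-camera readings agree within a few mm. The network also returned some false low-confidence hits (0.37 or less): tweezers on the tray and a vial on the spanner.
- **Robot:** the gripper is open and clear of everything. No check failed.

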